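# Turn the housing in the marking fixture for its second mark

### The arm

A 7-joint arm with a two-finger parallel gripper is mounted at the origin on the work surface. World frame = base frame: x ahead of the robot, y to its left, z up, the work surface at z = 0. Lengths are in mm, angles in rad, forces in N, time in s.
With the tool pointing down it reaches from about 350 to 900 mm from the base axis. Payload 19.9 kg.
Tool frame: the origin (TCP) lies between the finger pads; the fingertips stand 17 mm ahead of it and the grasp point (between the pads) lies 2 mm behind it; z points along the fingers, y is the line along which they close (so a half turn about z gives the same grasp; the last joint's range is limited). The gripper opens to 85 mm and grips with 20 to 120 N. Pads are 22 mm wide; open, the fingers measure 114 mm over their backs; the gripper's body (76 mm by 85 mm) begins 54 mm behind the grasp point. The pads swing forward as they close: fully open they stand 13 mm farther back than shut.
Start: joints at [1.141, 0.417, -0.01, 1.614, 0.005, 1.111, -0.053], TCP at [236.34, -578.573, 248.26] pointing down, gripper open.
Joint ranges: [-2.81, 2.81], [-0.39, 2.02], [-1.27, 1.25], [0.06, 2.57], [-1.19, 4.33], [0.19, 2], [-2.82, 2.82]. Speed limits (rad/s): [1.89, 1.89, 2.39, 2.39, 3.01, 3.01, 3.01].

### API

Orientations are given as [roll, pitch, yaw] about the fixed x, y, z axes, in that order (R = Rz(yaw) Ry(pitch) Rx(roll)).
In Python, from station import robot gives the robot as it stands. The module is installed in compiled form; this text tells all that it offers.
- The arm moves only by the tool move_arm, never from a script. Its argument "steps" is a list of rows, each an object with "delta_pos": the shift along the tool's x, y, z in cm, a list of three; "rot": the turn, a rotation vector about the tool's x, y, z in rad, a list of three; "fingers": the finger opening in cm, from 0 to 8.54. A call has 1 to 20 rows; each row shifts and turns the commanded pose from where the row before left it, along the tool's axes as they then stand; what a row does not reach is not made up. A row lasts 1/10 s, in which the tool goes at most 50 mm and 8.59 degrees, less where a joint would pass 70% of its speed; a pose out of reach is approached as far as the arm can. A call is refused whole if a number of a shift passes 5 or a number of a turn 0.15, either way. A call with a gripper value outside its range is refused whole. The fingers move at their own pace and stop on an object; the grip force is fixed at half the most. Time passes only in rows, so rows that do not move let the fingers close. It gives the time, the measured TCP pose, the force, the opening and the grip force at its end, in the units of the state.
- robot.sense(): the state, without advancing time (a new reading comes with each control period).
- robot.grab_frame(name): name is "side" or "top" or "wrist"; returns a dict with "frame" (400x640x3 uint8, red, green, blue), "fx", "fy", "cx", "cy" (pixels), "pose" (4x4, takes a point from camera to world coordinates). Camera axes: x right, y down, z forward; pixel columns grow to the right and rows downward; lengths in mm; the calibration is good to about 2 mm. The wrist camera is an equidistant fisheye: a pixel r from the principal point sees the ray r / f radians off the axis. A picture is of the moment at which its call begins. There is no depth.
- robot.job_done(): hands the job in; it is judged then, once.
Trained networks look in a picture, given as the dict that the camera call returned (one of the last four; its "shot" number tells which), for a name from the list of things; names that differ only in an ending like _2 or _b are one class to them, and where a whole thing is asked for, a point or a joint stands for the part that bears it (a point fixed in the world has none). Each returns a list of dicts, best first, with "confidence" (0 to 1); they miss things now and then, are a little off and sometimes report something else, mostly with a low value. They report only what shows in the picture. A call takes as long as a camera call. They do not tell look-alikes from the thing itself.
- robot.search_frame(picture, name): "uv" ([column, row] in pixels, amid what is visible of it).
- robot.place_of(picture, name): "uv" ([column, row] in pixels: a listed point, or the origin of a listed thing).
The state is a dict: "t": time; "q": joint angles; "joint_velocities": joint speeds; "effort": joint torques, N m; "position": TCP position; "orientation": TCP orientation; "force": force on the tool from outside, world axes, zero at the start; "torque": the same for the moment, N m; "gripper_width": finger opening in mm; "gripper_force": force on a finger pad.
Only numpy, scipy, OpenCV 4.12 (cv2) and the standard library are available. Lean on these libraries where they do the work, as an engineer would, in place of code of your own. Each camera call takes 0.05 s, during which the arm holds its last target. There are 200 camera calls.

### The job

The end face of the white housing in the slide-jaw fixture has been marked; now its blue face must be marked. Turn the housing so that it lies on its back in the fixture with the blue face up, lengthwise between the jaws, setting it down gently in the orange V rest on the way and letting go there so that you can take it another way. Then slide the jaw firmly home until the housing is nipped snugly against the fixed jaw, let go, and leave the other things on the bench alone.

Things in the scene. Friction and masses are not known exactly. Their poses are not given: they have to be found in the camera images.
- housing: White plastic block 44 x 60 x 84 mm (its x, y, z), 0.17 to 0.35 kg. Origin at its centre. +x is the normal of its blue face (60 x 84), -x the vented back with black slots, +z the marked end with a black dot code. It starts standing on its -z end between the jaws, blue face towards the sliding jaw, its y along the fixture's y.
- fixture: Fixed slide-jaw fixture. Origin on the bench under the fixed jaw's face (plane x = 0), x horizontal towards the sliding jaw. The floor between the jaws is 32 mm above the bench and, like the jaws, 44 mm wide (y -22 to 22 mm), so a 60 mm part overhangs 8 mm each side; jaws reach 62 mm above the bench. Floor runs to x = 200 mm. Aluminium base plate 250 x 100 x 10 mm (x -40 to 210 mm).
- jaw (a joint): Travel of the sliding jaw along the fixture's +x, 0 to 0.066 m, growing as it opens. The gap between the jaw faces is 40 mm plus this value. It slides with some friction (about 4 N) and stays where it is left.
- jaw_post (a point): Grip point on the upright round post (steel, 22 mm in diameter, red cap 24 mm) of the sliding jaw, 85 mm above the bench; the post rises from 46 to 102 mm above the bench, 58 mm behind the sliding jaw's face. The blue slide under it is 44 mm wide, its top 46 mm above the bench.
- rest: Fixed V rest: two orange plates, 40 mm wide in y, rising 45 degrees to +x and -x from a groove along its y. Origin on the bench under the groove's middle; groove bottom 25 mm above the bench; plate faces 55 mm long up the slope (tips at x = +-39 mm, 64 mm up). Grey base 110 x 70 x 10 mm. A housing in it lies with its back on one plate, an end on the other, its y along the groove.
- spare: Another white housing of the same size lying on the bench, not to be disturbed. Origin at its centre.
- can: Red drink can, 66 mm in diameter, 115 mm tall, not to be disturbed. Origin at the centre of its foot.
- tape: Yellow tape measure, 75 x 35 x 60 mm, not to be disturbed. Origin at the centre of its underside.
Mind the look-alikes: they are no part of the job. What is shaped like the rest but green or purple is not meant.

How it is judged (in metres and radians):
On the way, in this order (a step that is already met when the one before it is completed fails the run):
1. the housing lies leaning in the V rest, let go and still (angle between the z axis of housing and the z axis of rest, either way round between 0.6 and 0.97 rad and horizontal distance between housing and rest below 0.035 m and contact force between housing and rest above 0.5 N and height (world z) of housing below 0.08 m and contact force between the fingers and housing below 0.1 N and linear speed of housing below 0.02 m/s), for 0.2 s.
2. the sliding jaw presses on the housing lying between the jaws, blue face up (angle between housing's own x axis and vertical below 0.08 rad and height (world z) of housing below 0.058 m and contact force between jaw and housing above 3 N), for 0.02 s.
At the end, for the whole second after the job is handed in: The housing lies at rest on the fixture's floor, blue face up within 0.06 rad, its length along the jaws' travel within 0.06 rad, within 15 mm of the middle sideways, its end within 2 mm of the fixed jaw and the sliding jaw shut on the other end to within 2 mm (jaw value below 0.046) (angle between housing's own x axis and vertical below 0.06 rad and angle between the z axis of housing and the x axis of fixture, either way round below 0.06 rad and x of housing in the frame of fixture between 0.039 and 0.044 m and y of housing in the frame of fixture between -0.015 and 0.015 m and z of housing in the frame of fixture between 0.051 and 0.057 m and value of joint jaw below 0.046 m and linear speed of housing below 0.01 m/s); the robot touches nothing.
It fails at once if the housing is dropped: it moves at over 0.5 m/s while not in the fingers (linear speed of housing above 0.5 m/s and contact force between the fingers and housing below 0.1 N).
It fails at once if the spare housing, the can or the tape measure is moved by more than 20 mm or knocked over (distance of any of spare, can, tape from where it was at the start of the episode above 0.02 m or angle between any of can, tape's own z axis and vertical above 0.3 rad).
It also fails if it takes over 72 s, if anything falls off the work surface, if the arm or the gripper's body presses on something with over 40 N, if the wrist force passes 120 N, or if a joint passes its speed limit or range.

## Working session

There is one attempt and no reset: what is moved stays moved. The work goes in short steps, Python scripts to look and compute and a tool call to move; the robot and the scene stay as the last step left them, time stands still between calls to the robot, and variables do not carry over. Pictures are saved under pics/ and viewed, at most 13 in all, crops included, and the job is handed in when it is done.

Besides the shell and the picture viewer there is one more tool, called after "Call:" as a command line: name --argument value ..., lists and objects as JSON in quotes. move_arm: Moves the arm, as the interface text tells. Its arguments: {"type":"object","properties":{"steps":{"type":"array","items":{"type":"object","properties":{"delta_pos":{"type":"array","items":{"type":"number"}},"rot":{"type":"array","items":{"type":"number"}},"fingers":{"type":"number"}}}}},"required":["steps"]}

```bash
mkdir -p pics
python3 - <<'E'
from station import robot
import cv2,numpy as np
s=robot.sense();print({k:np.round(v,3).tolist() for k,v in s.items()})
for n in ("side","top"):
    p=robot.grab_frame(n)
    cv2.imwrite(f"pics/{n}0.png",p["frame"][:,:,::-1])
    print(n,p["fx"],p["cx"],p["cy"],np.round(p["pose"],3).tolist())
    for t in ("housing","fixture","jaw_post","rest","spare","can","tape"):
        print(t,[(np.round(d["uv"]).tolist(),round(d["confidence"],2)) for d in robot.place_of(p,t)[:4]])
E
```

```text
{'t': 0.0, 'q': [1.142, 0.418, -0.01, 1.614, 0.005, 1.111, -0.053], 'joint_velocities': [0.0, -0.001, 0.001, -0.001, -0.003, -0.001, 0.0], 'effort': [-0.0, -86.446, 0.679, -43.491, 0.019, 0.007, 0.0], 'position': [236.202, -578.295, 247.634], 'orientation': [-3.14, 0.0, 0.388], 'force': [-0.08, -1.296, -0.328], 'torque': [0.037, 0.051, -0.034], 'gripper_force': 0.0, 'gripper_width': 85.555}
side 456.9696906729572 319.3482418124858 200.33973219045498 [[-1.0, -0.004, 0.025, 520.797], [-0.019, 0.771, -0.637, 848.463], [-0.017, -0.637, -0.77, 967.63], [0.0, 0.0, 0.0, 1.0]]
housing [([316.0, 113.0], 0.64)]
fixture [([322.0, 134.0], 0.72)]
jaw_post [([287.0, 108.0], 0.92)]
rest [([293.0, 247.0], 0.8), ([366.0, 322.0], 0.77), ([353.0, 261.0], 0.75), ([415.0, 257.0], 0.56)]
spare [([291.0, 323.0], 0.91)]
can [([243.0, 178.0], 0.89)]
tape [([371.0, 185.0], 0.86)]
top 406.68304960378833 323.87836905409296 203.32664474678774 [[0.03, -0.997, 0.071, 468.813], [-1.0, -0.03, -0.008, 114.896], [0.011, -0.071, -0.997, 969.857], [0.0, 0.0, 0.0, 1.0]]
housing [([479.0, 189.0], 0.9)]
fixture [([464.0, 201.0], 0.8), ([477.0, 191.0], 0.68), ([191.0, 172.0], 0.59)]
jaw_post [([479.0, 154.0], 0.87), ([368.0, 254.0], 0.24)]
rest [([271.0, 292.0], 0.89), ([196.0, 238.0], 0.79), ([283.0, 168.0], 0.6), ([266.0, 233.0], 0.59)]
spare [([192.0, 167.0], 0.66)]
can [([384.0, 109.0], 0.86)]
tape [([365.0, 261.0], 0.89)]
```

```bash
ls pics
```

```text
side0.png
top0.png
```

Run:
```python
import cv2
t=cv2.imread("pics/top0.png");s=cv2.imread("pics/side0.png")
cv2.imwrite("pics/topA.png",cv2.resize(t[90:350,150:560],None,fx=1.95,fy=1.95,interpolation=cv2.INTER_CUBIC))
cv2.imwrite("pics/sideA.png",cv2.resize(s[60:350,210:450],None,fx=2.06,fy=2.06,interpolation=cv2.INTER_CUBIC))
```

```text
(no output)
```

View pics/topA.png

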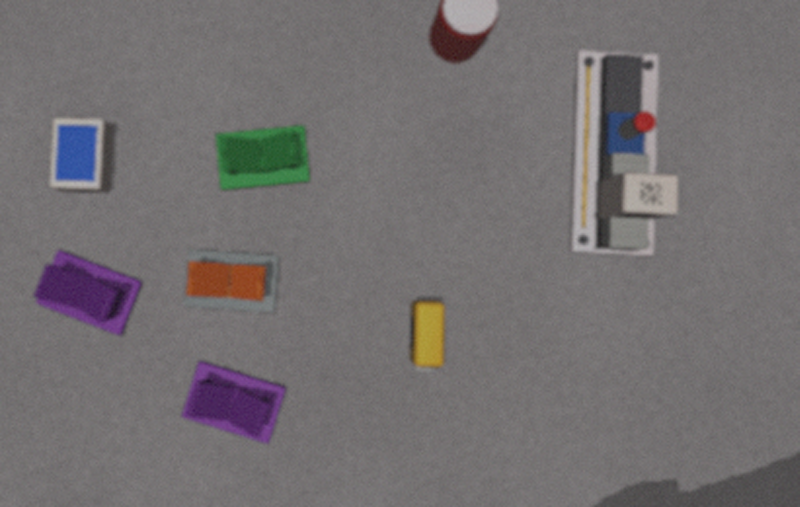

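View pics/sideA.png

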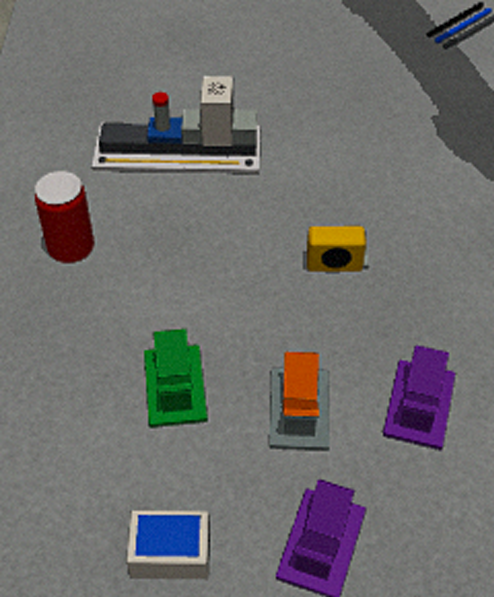

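The top view shows the fixture at crop px (615,150), with its sliding jaw towards world +x. The orange rest is at (228,280) with its V axis roughly along world y, the spare at (78,153), the can at (465,30) and the tape at (430,333). The side view agrees. Next I'll fit the fixture and rest poses on the rectified plane z=10.

```bash
cat > h.py <<'E'
import numpy as np,cv2
from station import robot
def K(p): return np.array([[p["fx"],0,p["cx"]],[0,p["fy"],p["cy"]],[0,0,1.]])
def onplane(p,uv,z):
    T=np.array(p["pose"]);uv=np.atleast_2d(np.array(uv,float))
    d=np.c_[(uv[:,0]-p["cx"])/p["fx"],(uv[:,1]-p["cy"])/p["fy"],np.ones(len(uv))]@T[:3,:3].T
    return (T[:3,3]+d*((z-T[2,3])/d[:,2])[:,None])[:,:2]
def tri(ps,uvs):
    A=np.zeros((3,3));b=np.zeros(3)
    for p,uv in zip(ps,uvs):
        T=np.array(p["pose"]);d=T[:3,:3]@np.array([(uv[0]-p["cx"])/p["fx"],(uv[1]-p["cy"])/p["fy"],1]);d/=np.linalg.norm(d)
        M=np.eye(3)-np.outer(d,d);A+=M;b+=M@T[:3,3]
    return np.linalg.solve(A,b)
def big(m):
    cs,_=cv2.findContours(m.astype(np.uint8),cv2.RETR_EXTERNAL,cv2.CHAIN_APPROX_NONE)
    return max(cs,key=cv2.contourArea)[:,0,:]
E
python3 - <<'E'
from h import *
a=robot.grab_frame("top");b=robot.grab_frame("side")
for n,u,v in (("post",[479,154],[287,108]),("housing",[479,189],[316,113]),("tape",[365,261],[371,185]),("can",[384,109],[243,178]),("rest",[266,233],[353,261]),("spare",[192,167],[291,323])):
    print(n,np.round(tri([a,b],[u,v]),1))
f=a["frame"];hsv=cv2.cvtColor(f,cv2.COLOR_RGB2HSV).astype(int)
# orange: mask; plates from above
o=(hsv[...,0]<18)&(hsv[...,1]>150)&(hsv[...,2]>90);o[:,:230]=0;o[:150]=0
c=big(o);print("orange",cv2.boundingRect(c),cv2.minAreaRect(c.astype(np.float32)))
# fixture plate: bright
for z,name,roi in ((10,"plate",(440,100,500,235)),(10,"restbase",(235,212,300,255))):
    x0,y0,x1,y1=roi
    pts=onplane(a,[[x0,y0],[x1,y0],[x1,y1],[x0,y1]],z)
    print(name,np.round(pts).tolist())
# warp plane z=10 to 0.5 mm/px : image u=(Y0-y)*2, v=(X0-x)*2
def warp(X0,Y0,w,h,z,fn):
    uv=np.float32([[a_,b_] for a_,b_ in ((0,0),(w,0),(w,h),(0,h))])
    W=np.c_[X0-uv[:,1]/2,Y0-uv[:,0]/2,np.full(4,z)]
    T=np.linalg.inv(np.array(a["pose"]));P=(W@T[:3,:3].T+T[:3,3]);q=P@K(a).T;q=(q[:,:2]/q[:,2:]).astype(np.float32)
    H=cv2.getPerspectiveTransform(q,uv)
    return cv2.warpPerspective(f,H,(w,h),flags=cv2.INTER_CUBIC)
F=warp(680,-130,360,590,10,0);R=warp(420,290,360,280,10,0)
can=np.zeros((590,740,3),np.uint8);can[:,:360]=F;can[:280,375:735]=R
for i in range(0,360,40): 
    can[:5,i]=(255,0,0);can[:5,375+i]=(255,0,0)
for i in range(0,590,40): can[i,:5]=(255,0,0);can[min(i,279),375:380]=(255,0,0)
cv2.imwrite("pics/warp.png",can[:,:,::-1])
E
```

```text
post [ 651.  -227.9   95.9]
housing [ 571.2 -237.2   70.6]
tape [407.6   7.   17.4]
can [ 7.73e+02 -3.28e+01  7.00e-01]
rest [464.3 242.1  -1.1]
spare [609.6 417.8  24. ]
orange (246, 225, 40, 18) ((265.5046081542969, 233.41693115234375), (38.55166244506836, 16.308185577392578), 3.179830312728882)
plate [[796.0, -166.0], [801.0, -312.0], [475.0, -312.0], [471.0, -169.0]]
restbase [[510.0, 316.0], [515.0, 163.0], [414.0, 159.0], [410.0, 311.0]]
```

View pics/warp.png

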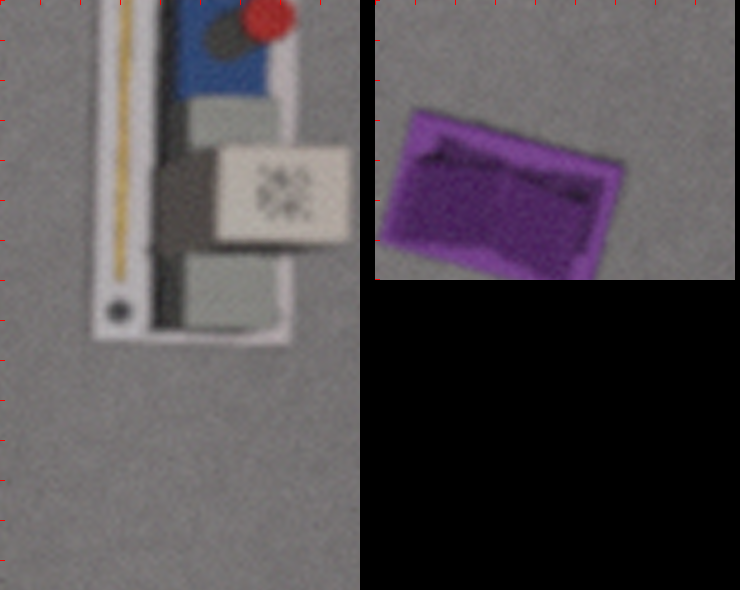

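The warp shows the fixture plate's near corners at px (92,340) and (290,346), with yaw about -0.02, so the fixture origin is near (548.5,-226.5). The right panel missed the rest and caught a purple look-alike. I'll refine the rest with a projected model overlay.

```bash
cat >> h.py <<'E'
def proj(p,W):
    T=np.linalg.inv(np.array(p["pose"]));q=(np.atleast_2d(W)@T[:3,:3].T+T[:3,3])@K(p).T
    return q[:,:2]/q[:,2:]
def boxpts(o,yaw,pts):
    c,s=np.cos(yaw),np.sin(yaw);P=np.array(pts,float);return np.c_[o[0]+c*P[:,0]-s*P[:,1],o[1]+s*P[:,0]+c*P[:,1],P[:,2]]
E
python3 - <<'E'
from h import *
a=robot.grab_frame("top");b=robot.grab_frame("side")
print(onplane(a,[265.5,233.4],64))
o=(462.4,232);yaw=np.pi/2-.025
B=[[-55,-35,10],[55,-35,10],[55,35,10],[-55,35,10]];T=[[-39,-20,64],[39,-20,64],[39,20,64],[-39,20,64]]
ims=[]
for p,(x,y) in ((a,(225,205)),(b,(330,225))):
    s=6;im=cv2.resize(p["frame"][y:y+64,x:x+64],None,fx=s,fy=s,interpolation=cv2.INTER_CUBIC)
    for q,col in ((B,(255,255,0)),(T,(0,255,255))):
        uv=(proj(p,boxpts(o,yaw,q))-[x,y]+.5)*s
        cv2.polylines(im,[uv.astype(np.int32)],True,col,1)
    ims.append(im)
cv2.imwrite("pics/ov.png",np.hstack(ims)[:,:,::-1])
E
```

```text
[[462.57660318 234.68022926]]
```

View pics/ov.png

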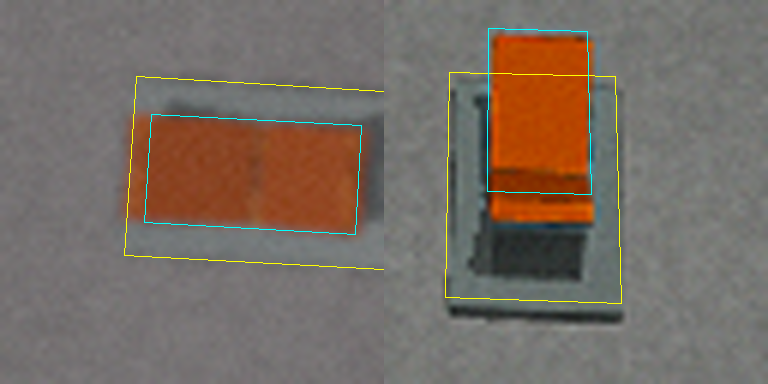

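Observed in the overlay: the rest sits about 3 to 4 mm further in +y than drawn, so I take the rest at (462, 235.5) with its groove along world x at yaw about -0.02. First I'll open the jaw by its post at (650.5,-228.5): turn, then travel there.

Call:
move_arm --steps '[{"rot":[0,0,0.136],"fingers":8.5},{"rot":[0,0,0.136]},{"rot":[0,0,0.136]},{"delta_pos":[2.4,-2.1,0]},{"delta_pos":[2.4,-2.1,0]},{"delta_pos":[2.4,-2.1,0]},{"delta_pos":[2.4,-2.1,0]},{"delta_pos":[2.4,-2.1,0]},{"delta_pos":[2.4,-2.1,0]},{"delta_pos":[2.4,-2.1,0]},{"delta_pos":[2.4,-2.1,0]},{"delta_pos":[2.4,-2.1,0]},{"delta_pos":[2.4,-2.1,0]},{"delta_pos":[2.4,-2.1,0]},{"delta_pos":[2.4,-2.1,0]},{"delta_pos":[2.4,-2.1,0]},{"delta_pos":[2.4,-2.1,0]},{"delta_pos":[2.4,-2.1,0]},{"delta_pos":[2.4,-2.1,0]},{"delta_pos":[2.4,-2.1,0]}]'

```text
schema error: expected keys delta_pos, rot, fingers
```

Call:
move_arm --steps '[{"delta_pos":[0,0,0],"rot":[0,0,0.136],"fingers":8.5},{"delta_pos":[0,0,0],"rot":[0,0,0.136],"fingers":8.5},{"delta_pos":[0,0,0],"rot":[0,0,0.136],"fingers":8.5},{"delta_pos":[3.4,-3,0],"rot":[0,0,0],"fingers":8.5},{"delta_pos":[3.4,-3,0],"rot":[0,0,0],"fingers":8.5},{"delta_pos":[3.4,-3,0],"rot":[0,0,0],"fingers":8.5},{"delta_pos":[3.4,-3,0],"rot":[0,0,0],"fingers":8.5},{"delta_pos":[3.4,-3,0],"rot":[0,0,0],"fingers":8.5},{"delta_pos":[3.4,-3,0],"rot":[0,0,0],"fingers":8.5},{"delta_pos":[3.4,-3,0],"rot":[0,0,0],"fingers":8.5},{"delta_pos":[3.4,-3,0],"rot":[0,0,0],"fingers":8.5},{"delta_pos":[3.4,-3,0],"rot":[0,0,0],"fingers":8.5},{"delta_pos":[3.4,-3,0],"rot":[0,0,0],"fingers":8.5},{"delta_pos":[3.4,-3,0],"rot":[0,0,0],"fingers":8.5},{"delta_pos":[3.4,-2.8,0],"rot":[0,0,0],"fingers":8.5},{"delta_pos":[0,0,0],"rot":[0,0,0],"fingers":8.5}]'

```text
t: 2.6
position: [655.3, -222.7, 247.5]
orientation: [-3.139, -0.001, -0.013]
force: [-0.4, 0.5, -0.9]
gripper_width: 84.7
gripper_force: 0.0
```

```bash
cat >> h.py <<'E'
def wray(p,uv):
    d=np.array(uv,float)-[p["cx"],p["cy"]];r=np.hypot(*d);th=r/p["fx"];e=d/max(r,1e-9)
    T=np.array(p["pose"]);return T[:3,3],T[:3,:3]@np.r_[np.sin(th)*e,np.cos(th)]
def wz(p,uv,z):
    o,d=wray(p,uv);return np.round(o+d*(z-o[2])/d[2],1)
E
python3 - <<'E'
from h import *
w=robot.grab_frame("wrist");cv2.imwrite("pics/w1.png",w["frame"][:,:,::-1])
print(np.round(w["pose"],3).tolist(),w["fx"],w["cx"],w["cy"])
for n,z in (("jaw_post",85),("housing",74),("fixture",0)):
    print(n,[(d["uv"],d["confidence"],wz(w,d["uv"],z)) for d in robot.place_of(w,n)[:2]])
E
```

```text
[[-0.013, -0.956, -0.292, 729.476], [-1.0, 0.012, 0.005, -223.59], [-0.002, 0.292, -0.956, 372.758], [0.0, 0.0, 0.0, 1.0]] 309.70691628693146 316.46408172313147 199.3628935332668
jaw_post [([326.3, 187.0], 0.58, array([ 653.8, -231.6,   85. ]))]
housing [([324.1, 258.4], 0.71, array([ 571. , -229.3,   74. ]))]
fixture [([322.4, 246.9], 0.81, array([ 549.2, -228.6,    0. ]))]
```

View pics/w1.png

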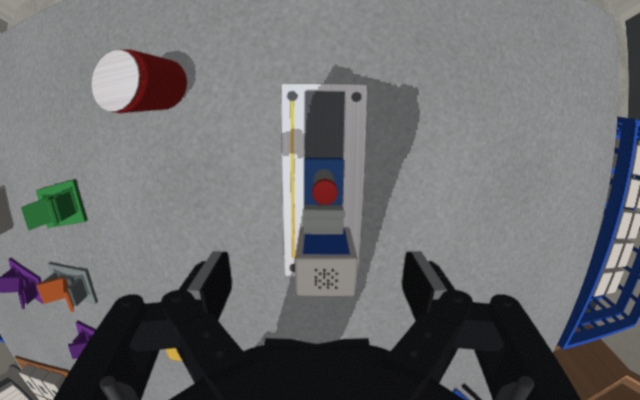

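The wrist view shows the post at px (325,190), the housing's marked end at (326,278) and a clear fixture. Next: go down to the post, close, and pull the jaw open.

Call:
move_arm --steps '[{"delta_pos":[-0.3,0.7,3],"rot":[0,0,0],"fingers":6},{"delta_pos":[0,0,3.5],"rot":[0,0,0],"fingers":6},{"delta_pos":[0,0,3.5],"rot":[0,0,0],"fingers":6},{"delta_pos":[0,0,3.5],"rot":[0,0,0],"fingers":6},{"delta_pos":[0,0,2.8],"rot":[0,0,0],"fingers":6},{"delta_pos":[0,0,0],"rot":[0,0,0],"fingers":1.8},{"delta_pos":[0,0,0],"rot":[0,0,0],"fingers":1.8},{"delta_pos":[0,0,0],"rot":[0,0,0],"fingers":1.8},{"delta_pos":[0,0,0],"rot":[0,0,0],"fingers":1.8},{"delta_pos":[0,0,0],"rot":[0,0,0],"fingers":1.8},{"delta_pos":[0,0,0],"rot":[0,0,0],"fingers":1.8}]'

```text
t: 3.9
position: [648.9, -229.9, 86.2]
orientation: [-3.135, 0.001, -0.016]
force: [-1.2, 28.3, -9.0]
gripper_width: 22.0
gripper_force: 58.9
```

Call:
move_arm --steps '[{"delta_pos":[0.3,-0.2,0],"rot":[0,0,0],"fingers":1.8},{"delta_pos":[0.8,0,0],"rot":[0,0,0],"fingers":1.8},{"delta_pos":[0.8,0,0],"rot":[0,0,0],"fingers":1.8},{"delta_pos":[0.8,0,0],"rot":[0,0,0],"fingers":1.8},{"delta_pos":[0.8,0,0],"rot":[0,0,0],"fingers":1.8},{"delta_pos":[0.8,0,0],"rot":[0,0,0],"fingers":1.8},{"delta_pos":[0.8,0,0],"rot":[0,0,0],"fingers":1.8},{"delta_pos":[0.4,0,0],"rot":[0,0,0],"fingers":1.8},{"delta_pos":[0,0,0],"rot":[0,0,0],"fingers":1.8}]'

```text
t: 4.8
position: [704.2, -231.0, 86.3]
orientation: [-3.137, -0.0, -0.017]
force: [3.4, 17.2, -13.6]
gripper_width: 21.5
gripper_force: 59.3
```

Call:
move_arm --steps '[{"delta_pos":[0,0,0],"rot":[0,0,0],"fingers":8.5},{"delta_pos":[0,0,0],"rot":[0,0,0],"fingers":8.5},{"delta_pos":[0,0,0],"rot":[0,0,0],"fingers":8.5},{"delta_pos":[0,0,-3],"rot":[0,0,0],"fingers":8.5},{"delta_pos":[0,0,-4],"rot":[0,0,0],"fingers":8.5},{"delta_pos":[0,0,-4],"rot":[0,0,0],"fingers":8.5},{"delta_pos":[-3.3,0,0],"rot":[0,0,0],"fingers":8.5},{"delta_pos":[-3.5,0,0],"rot":[0,0,0],"fingers":8.5},{"delta_pos":[-3.5,0,0],"rot":[0,0,0],"fingers":8.5},{"delta_pos":[-3.0,0,0],"rot":[0,0,0],"fingers":8.5},{"delta_pos":[0,0,0],"rot":[0,0,0],"fingers":8.5}]'

```text
t: 5.9
position: [567.4, -233.7, 196.7]
orientation: [3.14, -0.0, -0.023]
force: [0.3, -0.5, 0.1]
gripper_width: 85.1
gripper_force: 0.0
```

Run:
```python
from h import *
a=robot.grab_frame("top");b=robot.grab_frame("side");w=robot.grab_frame("wrist")
for n,z in (("jaw_post",85),("housing",74),("fixture",0)):
    print(n,[(d["uv"],d["confidence"],wz(w,d["uv"],z)) for d in robot.place_of(w,n)[:2]])
    A=robot.place_of(a,n);B=robot.place_of(b,n)
    if A and B: print(np.round(tri([a,b],[A[0]["uv"],B[0]["uv"]]),1))
```

```text
jaw_post [([309.2, 24.2], 0.57, array([ 710.1, -230.5,   85. ]))]
[ 703.5 -216.6  108.6]
housing [([308.8, 196.9], 0.64, array([ 571.3, -226.6,   74. ])), ([142.1, 18.2], 0.47, array([739.2, -82.9,  74. ]))]
[ 575.1 -239.6   60.7]
fixture []
[ 549.5 -228.8   -5.4]
```

Call:
move_arm --steps '[{"delta_pos":[0.4,-0.6,1],"rot":[0,0,0],"fingers":8.5},{"delta_pos":[0,0,3],"rot":[0,0,0],"fingers":8.5},{"delta_pos":[0,0,3],"rot":[0,0,0],"fingers":8.5},{"delta_pos":[0,0,2.5],"rot":[0,0,0],"fingers":8.5},{"delta_pos":[0,0,1.4],"rot":[0,0,0],"fingers":8.5},{"delta_pos":[0,0,0],"rot":[0,0,0],"fingers":5.5},{"delta_pos":[0,0,0],"rot":[0,0,0],"fingers":5.5},{"delta_pos":[0,0,0],"rot":[0,0,0],"fingers":5.5},{"delta_pos":[0,0,0],"rot":[0,0,0],"fingers":5.5},{"delta_pos":[0,0,0],"rot":[0,0,0],"fingers":5.5}]'

```text
t: 7.5
position: [574.8, -226.4, 87.0]
orientation: [3.141, -0.001, -0.02]
force: [-1.2, -0.2, 2.2]
gripper_width: 59.4
gripper_force: 65.3
```

Call:
move_arm --steps '[{"delta_pos":[0,0,-1],"rot":[0,0,0],"fingers":5.5},{"delta_pos":[0,0,-3],"rot":[0,0,0],"fingers":5.5},{"delta_pos":[0,0,-3],"rot":[0,0,0],"fingers":5.5},{"delta_pos":[0,0,-3],"rot":[0,0,0],"fingers":5.5},{"delta_pos":[0,0,-3],"rot":[0,0,0],"fingers":5.5},{"delta_pos":[0,0,-3],"rot":[0,0,0],"fingers":5.5},{"delta_pos":[-0.9,-3.4,0],"rot":[0,0,0],"fingers":5.5},{"delta_pos":[-0.9,-3.4,0],"rot":[0,0,0],"fingers":5.5},{"delta_pos":[-0.9,-3.4,0],"rot":[0,0,0],"fingers":5.5},{"delta_pos":[-0.9,-3.4,0],"rot":[0,0,0],"fingers":5.5},{"delta_pos":[-0.9,-3.4,0],"rot":[0,0,0],"fingers":5.5},{"delta_pos":[-0.9,-3.4,0],"rot":[0,0,0],"fingers":5.5},{"delta_pos":[-0.9,-3.4,0],"rot":[0,0,0],"fingers":5.5},{"delta_pos":[-0.9,-3.4,0],"rot":[0,0,0],"fingers":5.5},{"delta_pos":[-0.9,-3.4,0],"rot":[0,0,0],"fingers":5.5},{"delta_pos":[-0.9,-3.4,0],"rot":[0,0,0],"fingers":5.5},{"delta_pos":[-0.9,-3.4,0],"rot":[0,0,0],"fingers":5.5},{"delta_pos":[-0.9,-3.4,0],"rot":[0,0,0],"fingers":5.5},{"delta_pos":[-1,-3.1,0],"rot":[0,0,0],"fingers":5.5},{"delta_pos":[0,0,0],"rot":[0,0,0],"fingers":5.5}]'

```text
t: 9.5
position: [463.7, 219.1, 247.2]
orientation: [-3.14, -0.0, -0.014]
force: [-0.1, -1.5, -1.6]
gripper_width: 59.2
gripper_force: 68.1
```

Call:
move_arm --steps '[{"delta_pos":[0,0,0],"rot":[0,0,-0.14],"fingers":5.5},{"delta_pos":[0,0,0],"rot":[0,0,-0.14],"fingers":5.5},{"delta_pos":[0,0,0],"rot":[0,0,-0.14],"fingers":5.5},{"delta_pos":[0,0,0],"rot":[0,0,-0.14],"fingers":5.5},{"delta_pos":[0,0,0],"rot":[0,0,-0.14],"fingers":5.5},{"delta_pos":[0,0,0],"rot":[0,0,-0.14],"fingers":5.5},{"delta_pos":[0,0,0],"rot":[0,0,-0.14],"fingers":5.5},{"delta_pos":[0,0,0],"rot":[0,0,-0.14],"fingers":5.5},{"delta_pos":[0,0,0],"rot":[0,0,-0.14],"fingers":5.5},{"delta_pos":[0,0,0],"rot":[0,0,-0.14],"fingers":5.5},{"delta_pos":[0,0,0],"rot":[0,0,-0.14],"fingers":5.5},{"delta_pos":[0,0,0],"rot":[0,0,-0.03],"fingers":5.5},{"delta_pos":[0,0,0],"rot":[0,0,0],"fingers":5.5}]'

```text
t: 10.8
position: [465.5, 214.5, 246.6]
orientation: [3.141, 0.0, 1.547]
force: [-0.2, -0.5, -2.6]
gripper_width: 59.4
gripper_force: 67.7
```

Call:
move_arm --steps '[{"delta_pos":[0,0,0],"rot":[0,0.131,0],"fingers":5.5},{"delta_pos":[0,0,0],"rot":[0,0.131,0],"fingers":5.5},{"delta_pos":[0,0,0],"rot":[0,0.131,0],"fingers":5.5},{"delta_pos":[0,0,0],"rot":[0,0.131,0],"fingers":5.5},{"delta_pos":[0,0,0],"rot":[0,0.131,0],"fingers":5.5},{"delta_pos":[0,0,0],"rot":[0,0.131,0],"fingers":5.5},{"delta_pos":[0,0,0],"rot":[0,0,0],"fingers":5.5}]'

```text
t: 11.5
position: [465.8, 212.1, 244.9]
orientation: [-3.134, -0.789, 1.537]
force: [-0.6, -0.1, -1.9]
gripper_width: 59.3
gripper_force: 67.9
```

Run:
```python
from h import *
from scipy.spatial.transform import Rotation as R
s=robot.sense();r=R.from_euler("xyz",s["orientation"]).as_matrix()
print(np.round(s["position"],1),np.round(s["q"],2),np.round(r,3).tolist())
print("delta tool cm",np.round(r.T@(np.array([462,214.7,142])-s["position"])/10,2))
b=robot.grab_frame("side");w=robot.grab_frame("wrist")
im=np.hstack([cv2.resize(b["frame"][150:350,250:450],(400,400),interpolation=cv2.INTER_CUBIC),w["frame"][:,120:520]])
cv2.imwrite("pics/s2.png",im[:,:,::-1])
```

```text
[465.8 212.1 244.9] [ 0.61  0.34 -0.79  2.07 -0.76  0.84  0.35] [[0.024, 1.0, 0.017], [0.704, -0.029, 0.71], [0.71, -0.005, -0.704]]
delta tool cm [-7.13 -0.34  7.43]
```

View pics/s2.png

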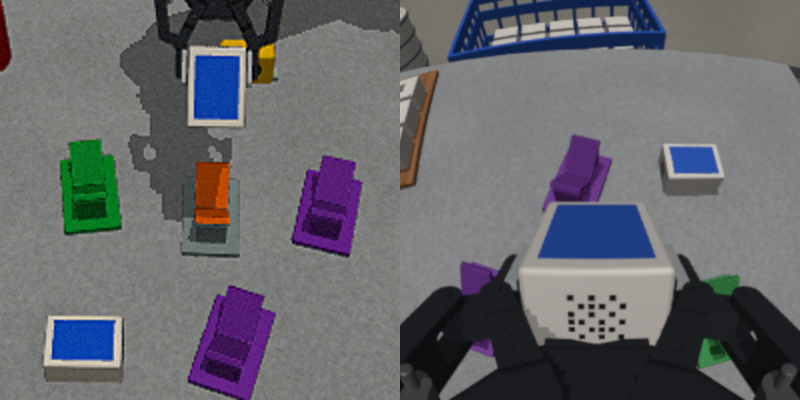

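The side and wrist views show the housing held tilted at 45° with its blue face up and towards +y. The orange rest is right below it, at (212,205) in the left panel. Descending.

Call:
move_arm --steps '[{"delta_pos":[-2.4,-0.2,2.5],"rot":[0,0,0],"fingers":5.5},{"delta_pos":[-2.4,-0.1,2.5],"rot":[0,0,0],"fingers":5.5},{"delta_pos":[-2.4,0,2.5],"rot":[0,0,0],"fingers":5.5},{"delta_pos":[-1.4,0,1.4],"rot":[0,0,0],"fingers":5.5},{"delta_pos":[-1.1,0,1.1],"rot":[0,0,0],"fingers":5.5},{"delta_pos":[-0.7,0,0.7],"rot":[0,0,0],"fingers":5.5},{"delta_pos":[0,0,0],"rot":[0,0,0],"fingers":5.5},{"delta_pos":[0,0,0],"rot":[0,0,0],"fingers":5.5}]'

```text
t: 12.4
position: [462.8, 217.8, 97.9]
orientation: [3.141, -0.785, 1.551]
force: [-0.1, 1.0, -1.8]
gripper_width: 59.5
gripper_force: 68.0
```

Run:
```python
from h import *
from scipy.spatial.transform import Rotation as R
s=robot.sense();r=R.from_euler("xyz",s["orientation"]).as_matrix()
print(np.round(s["position"],1),s["force"])
print("delta tool cm",np.round(r.T@(np.array([462,214.7,88])-s["position"])/10,2))
```

```text
[462.8 217.8  97.9] [-0.09016943  1.029817   -1.78802565]
delta tool cm [-0.92 -0.07  0.48]
```

Call:
move_arm --steps '[{"delta_pos":[-0.5,0,0.25],"rot":[0,0,0],"fingers":5.5},{"delta_pos":[-0.4,0,0.25],"rot":[0,0,0],"fingers":5.5},{"delta_pos":[-0.15,0,0.15],"rot":[0,0,0],"fingers":5.5},{"delta_pos":[0,0,0],"rot":[0,0,0],"fingers":5.5}]'

```text
t: 12.8
position: [462.4, 214.3, 84.9]
orientation: [-3.141, -0.786, 1.549]
force: [0.2, -0.1, -2.0]
gripper_width: 59.1
gripper_force: 68.0
```

Call:
move_arm --steps '[{"delta_pos":[-0.15,0,0.15],"rot":[0,0,0],"fingers":5.5},{"delta_pos":[0,0,0],"rot":[0,0,0],"fingers":5.5}]'

```text
t: 13.0
position: [462.4, 214.4, 82.8]
orientation: [-3.141, -0.786, 1.549]
force: [0.2, -0.2, -1.9]
gripper_width: 59.3
gripper_force: 68.0
```

Call:
move_arm --steps '[{"delta_pos":[-0.1,0,0.1],"rot":[0,0,0],"fingers":5.5},{"delta_pos":[-0.1,0,0.1],"rot":[0,0,0],"fingers":5.5},{"delta_pos":[0,0,0],"rot":[0,0,0],"fingers":5.5}]'

```text
t: 13.3
position: [462.5, 214.4, 81.8]
orientation: [3.142, -0.788, 1.551]
force: [-15.5, -27.7, 52.1]
gripper_width: 59.2
gripper_force: 74.3
```

Both plates are touching. I'll ease off slightly, then let go slowly.

Call:
move_arm --steps '[{"delta_pos":[0.03,0,-0.1],"rot":[0,0,0],"fingers":5.5},{"delta_pos":[0,0,0],"rot":[0,0,0],"fingers":5.8},{"delta_pos":[0,0,0],"rot":[0,0,0],"fingers":6.2},{"delta_pos":[0,0,0],"rot":[0,0,0],"fingers":7},{"delta_pos":[0,0,0],"rot":[0,0,0],"fingers":8.5},{"delta_pos":[0,0,0],"rot":[0,0,0],"fingers":8.5},{"delta_pos":[0,0,0],"rot":[0,0,0],"fingers":8.5}]'

```text
t: 14.0
position: [462.3, 214.0, 81.0]
orientation: [-3.141, -0.786, 1.55]
force: [0.0, -0.1, -0.6]
gripper_width: 85.4
gripper_force: 0.0
```

Run:
```python
from h import *
b=robot.grab_frame("side");w=robot.grab_frame("wrist")
im=np.hstack([cv2.resize(b["frame"][180:300,290:410],(400,400),interpolation=cv2.INTER_CUBIC),w["frame"][:,120:520]])
cv2.imwrite("pics/s3.png",im[:,:,::-1])
```

```text
(no output)
```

View pics/s3.png

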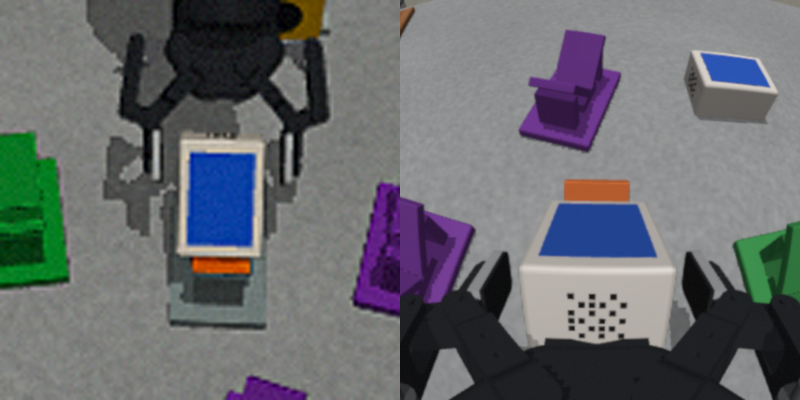

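The housing leans in the orange rest, let go, with its blue face up and towards +y (left panel 222,200). Now I'll withdraw, rise and turn the tool to the other slope.

Call:
move_arm --steps '[{"delta_pos":[0,0,-2],"rot":[0,0,0],"fingers":8.5},{"delta_pos":[0,0,-3.5],"rot":[0,0,0],"fingers":8.5},{"delta_pos":[0,0,-3.5],"rot":[0,0,0],"fingers":8.5},{"delta_pos":[0,0,-3],"rot":[0,0,0],"fingers":8.5},{"delta_pos":[3.5,0,0.3],"rot":[0,0,0],"fingers":8.5},{"delta_pos":[3.5,0,0.3],"rot":[0,0,0],"fingers":8.5},{"delta_pos":[3.5,0,0.3],"rot":[0,0,0],"fingers":8.5},{"delta_pos":[3.5,0,0.3],"rot":[0,0,0],"fingers":8.5},{"delta_pos":[0,0,0],"rot":[0,-0.131,0],"fingers":8.5},{"delta_pos":[0,0,0],"rot":[0,-0.131,0],"fingers":8.5},{"delta_pos":[0,0,0],"rot":[0,-0.131,0],"fingers":8.5},{"delta_pos":[0,0,0],"rot":[0,-0.131,0],"fingers":8.5},{"delta_pos":[0,0,0],"rot":[0,-0.131,0],"fingers":8.5},{"delta_pos":[0,0,0],"rot":[0,-0.131,0],"fingers":8.5},{"delta_pos":[0,0,0],"rot":[0,0,0],"fingers":8.5}]'

```text
t: 15.6
position: [461.9, 239.7, 256.8]
orientation: [3.141, 0.003, 1.556]
force: [0.2, -0.6, -0.1]
gripper_width: 84.8
gripper_force: 0.0
```

```bash
cat > g.py <<'E'
import sys
from h import *
from scipy.spatial.transform import Rotation as R
s=robot.sense();r=R.from_euler("xyz",s["orientation"]).as_matrix()
print(np.round(s["position"],1),"q",np.round(s["q"],2),"F",np.round(s["force"],1));print(np.round(r,3).tolist())
if len(sys.argv)>3: print("delta tool cm",np.round(r.T@(np.array(list(map(float,sys.argv[1:4])))-s["position"])/10,2))
E
python3 g.py 462 301.3 200
python3 - <<'E'
from h import *
a=robot.grab_frame("top");b=robot.grab_frame("side");w=robot.grab_frame("wrist")
for p,q in ((a,"top"),(b,"side"),(w,"w")): print(q,[(d["uv"],d["confidence"]) for d in robot.place_of(p,"housing")[:3]])
E
```

```text
[461.9 239.7 256.8] q [-0.02  0.27 -0.61  1.85  0.18  1.08 -0.71] F [ 0.2 -0.6 -0.1]
[[0.015, 1.0, 0.001], [1.0, -0.015, -0.003], [-0.003, 0.001, -1.0]]
delta tool cm [ 6.18 -0.09  5.66]
top [([275.1, 229.5], 0.81)]
side [([357.9, 237.9], 0.78), ([371.1, 187.3], 0.38)]
w [([316.2, 196.3], 0.59)]
```

Call:
move_arm --steps '[{"delta_pos":[3.1,0,0],"rot":[0,-0.131,0],"fingers":8.5},{"delta_pos":[3.1,0,0],"rot":[0,-0.131,0],"fingers":8.5},{"delta_pos":[0,0,0],"rot":[0,-0.131,0],"fingers":8.5},{"delta_pos":[0,0,0],"rot":[0,-0.131,0],"fingers":8.5},{"delta_pos":[0,0,0],"rot":[0,-0.131,0],"fingers":8.5},{"delta_pos":[0,0,0],"rot":[0,-0.131,0],"fingers":8.5},{"delta_pos":[0,0,0],"rot":[0,0,0],"fingers":8.5},{"delta_pos":[0,0,0],"rot":[0,0,0],"fingers":8.5}]'

```text
t: 16.7
position: [464.2, 296.7, 251.8]
orientation: [-3.138, 0.779, 1.552]
force: [0.4, -0.4, -0.3]
gripper_width: 85.1
gripper_force: 0.0
```

```bash
python3 g.py 462 301.3 150.2
python3 - <<'E'
from h import *
w=robot.grab_frame("wrist");cv2.imwrite("pics/w4.png",w["frame"][:,:,::-1])
d=robot.place_of(w,"housing");print([(q["uv"],q["confidence"],wz(w,q["uv"],70)) for q in d[:3]])
E
```

```text
[464.2 296.7 251.8] q [-0.55  0.65 -0.47  1.5   0.64  1.78 -1.16] F [ 0.4 -0.4 -0.3]
[[0.014, 1.0, -0.017], [0.711, -0.021, -0.702], [-0.703, -0.002, -0.712]]
delta tool cm [ 7.46 -0.21  6.91]
[([316.9, 110.7], 0.8, array([462. , 217.6,  70. ]))]
```

View pics/w4.png

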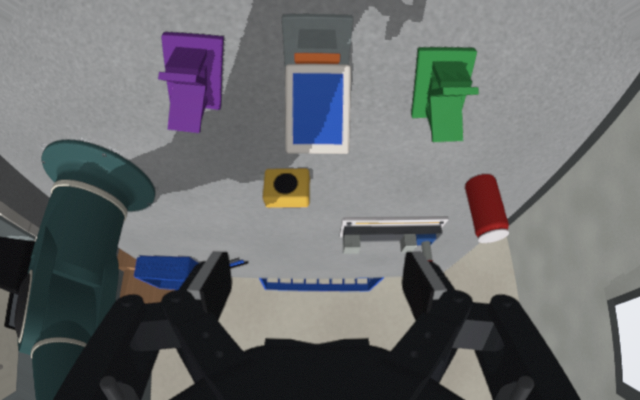

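The wrist view shows the housing in the orange rest with its blue face towards the tool (318,108), its neighbours clear. Moving to the pre-grasp pose.

Call:
move_arm --steps '[{"delta_pos":[2.5,-0.1,2.3],"rot":[0,0,0],"fingers":8.5},{"delta_pos":[2.5,-0.1,2.3],"rot":[0,0,0],"fingers":8.5},{"delta_pos":[2.4,0,2.3],"rot":[0,0,0],"fingers":8.5},{"delta_pos":[0,0,0],"rot":[0,0,0],"fingers":8.5},{"delta_pos":[0,0,0],"rot":[0,0,0],"fingers":8.5}]'

```text
t: 17.3
position: [462.7, 300.6, 152.8]
orientation: [-3.141, 0.78, 1.549]
force: [0.2, 0.4, 0.6]
gripper_width: 84.8
gripper_force: 0.0
```

```bash
python3 g.py 462 223.5 72.4
python3 - <<'E'
from h import *
w=robot.grab_frame("wrist")
d=robot.place_of(w,"housing");print([(q["uv"],q["confidence"],wz(w,q["uv"],70)) for q in d[:3]])
E
```

```text
[462.7 300.6 152.8] q [-0.56  0.77 -0.45  1.55  0.67  1.65 -1.26] F [0.2 0.4 0.6]
[[0.015, 1.0, -0.016], [0.711, -0.022, -0.703], [-0.703, -0.0, -0.711]]
delta tool cm [ 0.17  0.11 11.14]
[([317.7, 202.3], 0.95, array([461.2, 215.2,  70. ]))]
```

Call:
move_arm --steps '[{"delta_pos":[0.1,0.1,3.5],"rot":[0,0,0],"fingers":8.5},{"delta_pos":[0,0,3],"rot":[0,0,0],"fingers":8.5},{"delta_pos":[0,0,2],"rot":[0,0,0],"fingers":8.5},{"delta_pos":[0,0,1.4],"rot":[0,0,0],"fingers":8.5},{"delta_pos":[0,0,1.2],"rot":[0,0,0],"fingers":8.5},{"delta_pos":[0,0,0],"rot":[0,0,0],"fingers":8.5}]'

```text
t: 18.0
position: [461.6, 222.9, 71.9]
orientation: [-3.141, 0.781, 1.55]
force: [0.4, -0.2, 0.2]
gripper_width: 84.7
gripper_force: 0.0
```

Call:
move_arm --steps '[{"delta_pos":[0,0,0],"rot":[0,0,0],"fingers":5.5},{"delta_pos":[0,0,0],"rot":[0,0,0],"fingers":5.5},{"delta_pos":[0,0,0],"rot":[0,0,0],"fingers":5.5},{"delta_pos":[0,0,0],"rot":[0,0,0],"fingers":5.5},{"delta_pos":[0,0,0],"rot":[0,0,0],"fingers":5.5}]'

```text
t: 18.5
position: [461.7, 224.9, 72.7]
orientation: [3.141, 0.78, 1.551]
force: [0.5, 4.3, 5.8]
gripper_width: 59.2
gripper_force: 64.9
```

```bash
python3 g.py 462 223.5 72.4
```

```text
[461.7 224.9  72.7] q [-0.49  0.81 -0.42  1.71  0.74  1.46 -1.3 ] F [0.5 4.3 5.8]
[[0.014, 1.0, -0.014], [0.711, -0.02, -0.703], [-0.703, 0.0, -0.711]]
delta tool cm [-0.08  0.03  0.12]
```

Call:
move_arm --steps '[{"delta_pos":[-0.7,0,-0.7],"rot":[0,0,0],"fingers":5.5},{"delta_pos":[-2.1,0,-2.1],"rot":[0,0,0],"fingers":5.5},{"delta_pos":[-2.1,0,-2.1],"rot":[0,0,0],"fingers":5.5},{"delta_pos":[-2.1,0,-2.1],"rot":[0,0,0],"fingers":5.5},{"delta_pos":[-2.1,0,-2.1],"rot":[0,0,0],"fingers":5.5},{"delta_pos":[-2.1,0,-2.1],"rot":[0,0,0],"fingers":5.5},{"delta_pos":[-1.4,0,-1.4],"rot":[0,0,0],"fingers":5.5},{"delta_pos":[0,0,0],"rot":[0,0.131,0],"fingers":5.5},{"delta_pos":[0,0,0],"rot":[0,0.131,0],"fingers":5.5},{"delta_pos":[0,0,0],"rot":[0,0.131,0],"fingers":5.5},{"delta_pos":[0,0,0],"rot":[0,0.131,0],"fingers":5.5},{"delta_pos":[0,0,0],"rot":[0,0.131,0],"fingers":5.5},{"delta_pos":[0,0,0],"rot":[0,0.13,0],"fingers":5.5},{"delta_pos":[0,0,0],"rot":[0,0,0],"fingers":5.5},{"delta_pos":[0,0,0],"rot":[0,0,0],"fingers":5.5}]'

```text
t: 20.0
position: [461.5, 222.0, 250.3]
orientation: [-3.141, -0.002, 1.549]
force: [0.0, -0.4, -2.5]
gripper_width: 59.5
gripper_force: 65.0
```

```bash
python3 g.py 595 -229 240
```

```text
[461.5 222.  250.3] q [ 0.01  0.26 -0.6   1.87  0.17  1.06 -0.68] F [ 0.  -0.4 -2.5]
[[0.022, 1.0, -0.001], [1.0, -0.022, 0.002], [0.002, -0.001, -1.0]]
delta tool cm [-44.8   14.34   0.92]
```

Call:
move_arm --steps '[{"delta_pos":[-3.4,1.1,0],"rot":[0,0,0],"fingers":5.5},{"delta_pos":[-3.4,1.1,0],"rot":[0,0,0],"fingers":5.5},{"delta_pos":[-3.4,1.1,0],"rot":[0,0,0],"fingers":5.5},{"delta_pos":[-3.4,1.1,0],"rot":[0,0,0],"fingers":5.5},{"delta_pos":[-3.4,1.1,0],"rot":[0,0,0],"fingers":5.5},{"delta_pos":[-3.4,1.1,0],"rot":[0,0,0],"fingers":5.5},{"delta_pos":[-3.4,1.1,0],"rot":[0,0,0],"fingers":5.5},{"delta_pos":[-3.4,1.1,0],"rot":[0,0,0],"fingers":5.5},{"delta_pos":[-3.4,1.1,0],"rot":[0,0,0],"fingers":5.5},{"delta_pos":[-3.4,1.1,0],"rot":[0,0,0],"fingers":5.5},{"delta_pos":[-3.4,1.1,0],"rot":[0,0,0],"fingers":5.5},{"delta_pos":[-3.4,1.1,0],"rot":[0,0,0],"fingers":5.5},{"delta_pos":[-3.4,1.1,0],"rot":[0,0,0],"fingers":5.5},{"delta_pos":[0,0,0],"rot":[0,0,0],"fingers":5.5}]'

```text
t: 21.4
position: [595.7, -225.9, 246.9]
orientation: [-3.138, -0.002, 1.547]
force: [-1.8, 0.9, -2.3]
gripper_width: 59.3
gripper_force: 65.1
```

Call:
move_arm --steps '[{"delta_pos":[0,0,0],"rot":[0,0,0.14],"fingers":5.5},{"delta_pos":[0,0,0],"rot":[0,0,0.14],"fingers":5.5},{"delta_pos":[0,0,0],"rot":[0,0,0.14],"fingers":5.5},{"delta_pos":[0,0,0],"rot":[0,0,0.14],"fingers":5.5},{"delta_pos":[0,0,0],"rot":[0,0,0.14],"fingers":5.5},{"delta_pos":[0,0,0],"rot":[0,0,0.14],"fingers":5.5},{"delta_pos":[0,0,0],"rot":[0,0,0.14],"fingers":5.5},{"delta_pos":[0,0,0],"rot":[0,0,0.14],"fingers":5.5},{"delta_pos":[0,0,0],"rot":[0,0,0.14],"fingers":5.5},{"delta_pos":[0,0,0],"rot":[0,0,0.14],"fingers":5.5},{"delta_pos":[0,0,0],"rot":[0,0,0.14],"fingers":5.5},{"delta_pos":[0,0,0],"rot":[0,0,0.03],"fingers":5.5},{"delta_pos":[0,0,0],"rot":[0,0,0],"fingers":5.5},{"delta_pos":[0,0,0],"rot":[0,0,0],"fingers":5.5}]'

```text
t: 22.8
position: [595.5, -221.3, 248.0]
orientation: [-3.138, 0.002, -0.016]
force: [-0.7, -0.5, -2.1]
gripper_width: 59.1
gripper_force: 65.0
```

```bash
python3 g.py 597 -229 150
python3 - <<'E'
from h import *
w=robot.grab_frame("wrist");cv2.imwrite("pics/w5.png",w["frame"][:,:,::-1])
for n,z in (("jaw_post",85),("fixture",0),("housing",243)): print(n,[(q["uv"],q["confidence"],wz(w,q["uv"],z)) for q in robot.place_of(w,n)[:2]])
E
```

```text
[ 595.5 -221.3  248. ] q [ 0.35  0.44 -0.05  1.58  0.02  1.12 -1.3 ] F [-0.7 -0.5 -2.1]
[[1.0, -0.016, -0.002], [-0.016, -1.0, 0.004], [-0.002, -0.004, -1.0]]
delta tool cm [0.18 0.8  9.79]
jaw_post [([327.6, 64.1], 0.59, array([ 709.8, -232.6,   85. ]))]
fixture []
housing [([314.0, 270.9], 0.69, array([ 593.8, -219.9,  243. ]))]
```

View pics/w5.png

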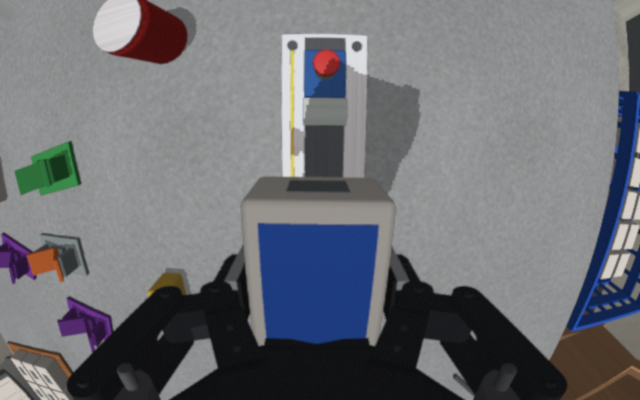

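The wrist view shows the housing held blue face up, square with the fixture. The opened jaw is at (326,110) and the post at (326,62). Lowering.

Call:
move_arm --steps '[{"delta_pos":[0.3,0.7,2.5],"rot":[0,0,0],"fingers":5.5},{"delta_pos":[0,0,3],"rot":[0,0,0],"fingers":5.5},{"delta_pos":[0,0,3],"rot":[0,0,0],"fingers":5.5},{"delta_pos":[0,0,3],"rot":[0,0,0],"fingers":5.5},{"delta_pos":[0,0,3],"rot":[0,0,0],"fingers":5.5},{"delta_pos":[0,0,0],"rot":[0,0,0],"fingers":5.5},{"delta_pos":[0,0,0],"rot":[0,0,0],"fingers":5.5}]'

```text
t: 23.7
position: [598.2, -228.7, 103.8]
orientation: [-3.138, 0.001, -0.02]
force: [0.9, -1.2, -1.8]
gripper_width: 59.2
gripper_force: 65.7
```

```bash
python3 g.py 598.5 -229 65
python3 - <<'E'
from h import *
b=robot.grab_frame("side")
cv2.imwrite("pics/s6.png",cv2.resize(b["frame"][70:170,240:380],(784,560),interpolation=cv2.INTER_CUBIC)[:,:,::-1])
E
```

```text
[ 598.2 -228.7  103.8] q [ 0.35  0.6  -0.05  1.68  0.03  0.86 -1.3 ] F [ 0.9 -1.2 -1.8]
[[1.0, -0.02, -0.001], [-0.02, -1.0, 0.004], [-0.001, -0.004, -1.0]]
delta tool cm [0.03 0.05 3.88]
```

View pics/s6.png

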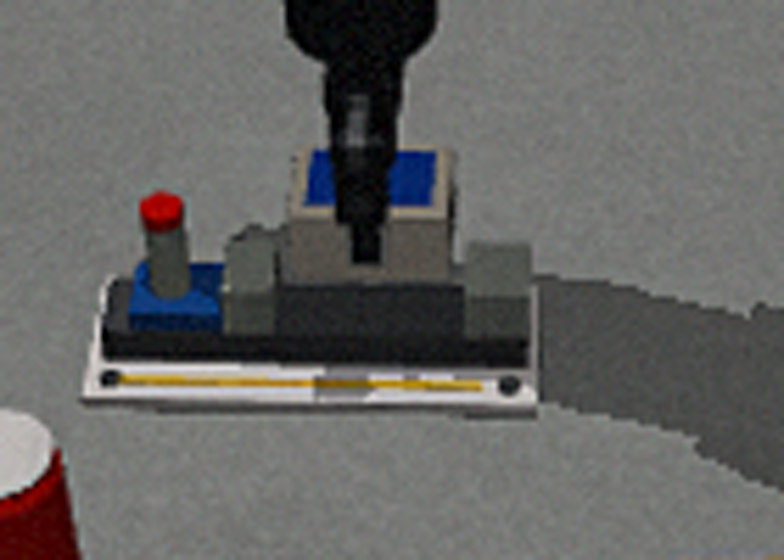

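The side view shows the housing (285–450) centred between the jaw faces (275 and 467). Lowering gently.

Call:
move_arm --steps '[{"delta_pos":[0,0,1.5],"rot":[0,0,0],"fingers":5.5},{"delta_pos":[0,0,1.5],"rot":[0,0,0],"fingers":5.5},{"delta_pos":[0,0,0.9],"rot":[0,0,0],"fingers":5.5},{"delta_pos":[0,0,0],"rot":[0,0,0],"fingers":5.5},{"delta_pos":[0,0,0],"rot":[0,0,0],"fingers":5.5}]'

```text
t: 24.25
position: [598.0, -228.4, 64.0]
orientation: [-3.138, 0.001, -0.02]
force: [-0.5, 1.0, -2.1]
gripper_width: 59.3
gripper_force: 65.9
```

Call:
move_arm --steps '[{"delta_pos":[0,0,0.2],"rot":[0,0,0],"fingers":5.5},{"delta_pos":[0,0,0.2],"rot":[0,0,0],"fingers":5.5},{"delta_pos":[0,0,0.1],"rot":[0,0,0],"fingers":5.5},{"delta_pos":[0,0,0],"rot":[0,0,0],"fingers":5.5}]'

```text
t: 24.65
position: [598.0, -228.4, 59.1]
orientation: [-3.138, 0.001, -0.02]
force: [-0.9, 0.1, -2.8]
gripper_width: 59.1
gripper_force: 65.9
```

Call:
move_arm --steps '[{"delta_pos":[0,0,0.15],"rot":[0,0,0],"fingers":5.5},{"delta_pos":[0,0,0],"rot":[0,0,0],"fingers":5.5}]'

```text
t: 24.85
position: [598.1, -228.4, 58.6]
orientation: [-3.138, 0.001, -0.02]
force: [-6.7, 2.7, 12.6]
gripper_width: 59.3
gripper_force: 67.2
```

Call:
move_arm --steps '[{"delta_pos":[0,0,0.1],"rot":[0,0,0],"fingers":5.5},{"delta_pos":[0,0,0],"rot":[0,0,0],"fingers":5.5}]'

```text
t: 25.05
position: [598.1, -228.4, 58.4]
orientation: [-3.138, 0.001, -0.02]
force: [-14.4, 5.3, 28.2]
gripper_width: 59.3
gripper_force: 68.9
```

The housing is on the floor. I'll let go, rise and go to the post.

Call:
move_arm --steps '[{"delta_pos":[0,0,-0.1],"rot":[0,0,0],"fingers":6},{"delta_pos":[0,0,0],"rot":[0,0,0],"fingers":7},{"delta_pos":[0,0,0],"rot":[0,0,0],"fingers":8.5},{"delta_pos":[0,0,0],"rot":[0,0,0],"fingers":8.5},{"delta_pos":[0,0,0],"rot":[0,0,0],"fingers":8.5},{"delta_pos":[0,0,-3],"rot":[0,0,0],"fingers":8.5},{"delta_pos":[0,0,-4],"rot":[0,0,0],"fingers":8.5},{"delta_pos":[0,0,-4],"rot":[0,0,0],"fingers":8.5},{"delta_pos":[0,0,-3],"rot":[0,0,0],"fingers":8.5},{"delta_pos":[3.5,0.1,0],"rot":[0,0,0],"fingers":8.5},{"delta_pos":[3.5,0,0],"rot":[0,0,0],"fingers":8.5},{"delta_pos":[3.6,0,0],"rot":[0,0,0],"fingers":7},{"delta_pos":[0,0,0],"rot":[0,0,0],"fingers":7},{"delta_pos":[0,0,0],"rot":[0,0,0],"fingers":7}]'

```text
t: 26.45
position: [704.1, -231.8, 196.6]
orientation: [-3.137, 0.002, -0.02]
force: [0.2, -0.4, 0.3]
gripper_width: 70.2
gripper_force: 0.0
```

```bash
python3 g.py 704 -230 86
```

```text
[ 704.1 -231.8  196.6] q [ 0.31  0.68 -0.05  1.32  0.03  1.15 -1.33] F [ 0.2 -0.4  0.3]
[[1.0, -0.02, -0.002], [-0.02, -1.0, 0.004], [-0.002, -0.004, -1.0]]
delta tool cm [ 1.000e-02 -1.300e-01  1.106e+01]
```

Call:
move_arm --steps '[{"delta_pos":[0,-0.1,3],"rot":[0,0,0],"fingers":7},{"delta_pos":[0,0,3],"rot":[0,0,0],"fingers":7},{"delta_pos":[0,0,3],"rot":[0,0,0],"fingers":7},{"delta_pos":[0,0,2],"rot":[0,0,0],"fingers":7},{"delta_pos":[0,0,0],"rot":[0,0,0],"fingers":1.8},{"delta_pos":[0,0,0],"rot":[0,0,0],"fingers":1.8},{"delta_pos":[0,0,0],"rot":[0,0,0],"fingers":1.8},{"delta_pos":[0,0,0],"rot":[0,0,0],"fingers":1.8},{"delta_pos":[0,0,0],"rot":[0,0,0],"fingers":1.8},{"delta_pos":[0,0,0],"rot":[0,0,0],"fingers":1.8},{"delta_pos":[0,0,0],"rot":[0,0,0],"fingers":1.8}]'

```text
t: 27.55
position: [704.7, -230.8, 89.7]
orientation: [-3.138, -0.001, -0.02]
force: [-3.1, 0.8, 6.9]
gripper_width: 21.7
gripper_force: 58.3
```

Call:
move_arm --steps '[{"delta_pos":[-0.4,0,0],"rot":[0,0,0],"fingers":1.8},{"delta_pos":[-0.4,0,0],"rot":[0,0,0],"fingers":1.8},{"delta_pos":[-0.2,0,0],"rot":[0,0,0],"fingers":1.8},{"delta_pos":[0,0,0],"rot":[0,0,0],"fingers":1.8}]'

```text
t: 27.95
position: [694.9, -230.6, 89.7]
orientation: [-3.138, -0.002, -0.02]
force: [1.4, 1.2, 7.7]
gripper_width: 21.7
gripper_force: 58.8
```

Call:
move_arm --steps '[{"delta_pos":[-0.2,0,0],"rot":[0,0,0],"fingers":1.8},{"delta_pos":[-0.1,0,0],"rot":[0,0,0],"fingers":1.8},{"delta_pos":[0,0,0],"rot":[0,0,0],"fingers":1.8}]'

```text
t: 28.25
position: [692.1, -230.5, 89.7]
orientation: [-3.138, -0.003, -0.02]
force: [3.0, 0.5, 7.6]
gripper_width: 21.8
gripper_force: 58.9
```

Call:
move_arm --steps '[{"delta_pos":[-0.1,0,0],"rot":[0,0,0],"fingers":1.8},{"delta_pos":[-0.1,0,0],"rot":[0,0,0],"fingers":1.8},{"delta_pos":[0,0,0],"rot":[0,0,0],"fingers":1.8}]'

```text
t: 28.55
position: [690.3, -230.5, 89.7]
orientation: [-3.138, -0.003, -0.02]
force: [4.3, -0.2, 7.4]
gripper_width: 21.5
gripper_force: 58.9
```

Call:
move_arm --steps '[{"delta_pos":[-0.1,0,0],"rot":[0,0,0],"fingers":1.8},{"delta_pos":[0,0,0],"rot":[0,0,0],"fingers":1.8}]'

```text
t: 28.75
position: [689.3, -230.4, 89.7]
orientation: [-3.138, -0.003, -0.02]
force: [4.0, 0.4, 6.3]
gripper_width: 21.6
gripper_force: 58.8
```

Call:
move_arm --steps '[{"delta_pos":[-0.1,0,0],"rot":[0,0,0],"fingers":1.8},{"delta_pos":[-0.1,0,0],"rot":[0,0,0],"fingers":1.8},{"delta_pos":[0,0,0],"rot":[0,0,0],"fingers":1.8}]'

```text
t: 29.05
position: [687.3, -230.4, 89.7]
orientation: [-3.138, -0.003, -0.02]
force: [4.9, 0.5, 7.6]
gripper_width: 21.9
gripper_force: 58.8
```

Call:
move_arm --steps '[{"delta_pos":[-0.1,0,0],"rot":[0,0,0],"fingers":1.8},{"delta_pos":[-0.1,0,0],"rot":[0,0,0],"fingers":1.8},{"delta_pos":[0,0,0],"rot":[0,0,0],"fingers":1.8}]'

```text
t: 29.35
position: [685.4, -230.3, 89.7]
orientation: [-3.138, -0.003, -0.02]
force: [4.8, 0.5, 6.5]
gripper_width: 21.9
gripper_force: 58.8
```

Call:
move_arm --steps '[{"delta_pos":[-0.1,0,0],"rot":[0,0,0],"fingers":1.8},{"delta_pos":[-0.1,0,0],"rot":[0,0,0],"fingers":1.8},{"delta_pos":[0,0,0],"rot":[0,0,0],"fingers":1.8}]'

```text
t: 29.65
position: [685.1, -230.3, 89.8]
orientation: [-3.139, -0.007, -0.019]
force: [20.2, -1.8, -5.2]
gripper_width: 21.9
gripper_force: 58.9
```

Run:
```python
from h import *
b=robot.grab_frame("side");a=robot.grab_frame("top")
im=np.hstack([cv2.resize(b["frame"][80:160,250:370],(480,320),interpolation=cv2.INTER_CUBIC),cv2.resize(a["frame"][130:230,440:520],(256,320),interpolation=cv2.INTER_CUBIC)])
cv2.imwrite("pics/s7.png",im[:,:,::-1])
```

```text
(no output)
```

View pics/s7.png

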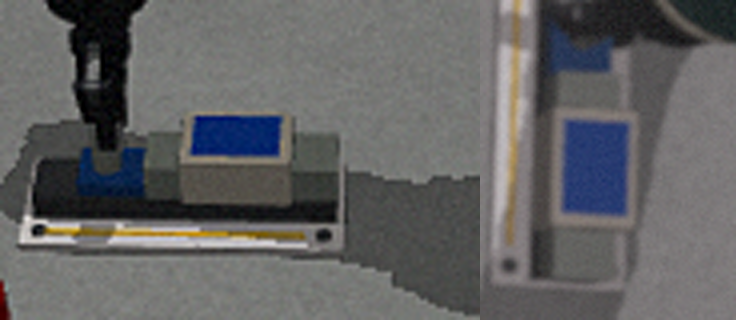

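The views show the housing lying blue face up, nipped between both jaws, and the force has risen to 20 N. One more firm push, then let go and rise.

Call:
move_arm --steps '[{"delta_pos":[-0.15,0,0],"rot":[0,0,0],"fingers":1.8},{"delta_pos":[0,0,0],"rot":[0,0,0],"fingers":1.8},{"delta_pos":[0,0,0],"rot":[0,0,0],"fingers":1.8}]'

```text
t: 30.05
position: [685.0, -230.3, 89.9]
orientation: [-3.139, -0.01, -0.019]
force: [31.8, -4.5, -11.5]
gripper_width: 21.7
gripper_force: 59.5
```

Call:
move_arm --steps '[{"delta_pos":[0,0,0],"rot":[0,0,0],"fingers":4},{"delta_pos":[0,0,0],"rot":[0,0,0],"fingers":7},{"delta_pos":[0,0,0],"rot":[0,0,0],"fingers":7},{"delta_pos":[0,0,0],"rot":[0,0,0],"fingers":7},{"delta_pos":[0,0,-3],"rot":[0,0,0],"fingers":7},{"delta_pos":[0,0,-4],"rot":[0,0,0],"fingers":7},{"delta_pos":[0,0,-4],"rot":[0,0,0],"fingers":7},{"delta_pos":[0,0,0],"rot":[0,0,0],"fingers":7},{"delta_pos":[0,0,0],"rot":[0,0,0],"fingers":7},{"delta_pos":[0,0,0],"rot":[0,0,0],"fingers":7}]'

```text
t: 31.05
position: [680.1, -230.4, 196.5]
orientation: [-3.137, 0.002, -0.02]
force: [0.3, -0.4, -0.9]
gripper_width: 70.0
gripper_force: 0.0
```

Run:
```python
from h import *
b=robot.grab_frame("side");a=robot.grab_frame("top")
# gap check: corners of housing/fixture overlay residual
for n in ("jaw_post","housing","fixture"):
    A=robot.place_of(a,n);B=robot.place_of(b,n)
    if A and B: print(n,np.round(tri([a,b],[A[0]["uv"],B[0]["uv"]]),1))
w=robot.grab_frame("wrist")
im=np.hstack([cv2.resize(b["frame"][85:145,265:365],(500,300),interpolation=cv2.INTER_CUBIC),cv2.resize(w["frame"][200:400,240:400],(240,300),interpolation=cv2.INTER_CUBIC)])
cv2.imwrite("pics/s8.png",im[:,:,::-1])
```

```text
jaw_post [ 690.7 -224.7  102.1]
housing [515.4 191.4 417.8]
fixture [ 549.  -239.2  -20.8]
```

View pics/s8.png

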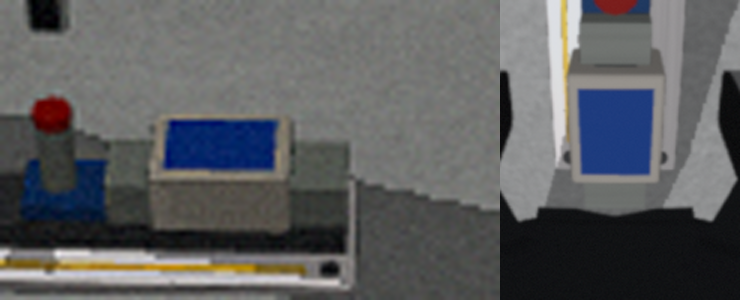

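The views show the housing lying flat and square, blue face up, with both jaws tight against its ends and the robot clear. Handing in.

```bash
python3 -c "
from station import robot
print(robot.job_done())"
```

```text
the job is handed in; nothing more can be done
None
```

I handed the job in at about 31 s. In the last camera views the housing lies blue face up, nipped between the jaws (the last push reached about 32 N), after being let go in the orange rest on the way; the hand-in returned no verdict.

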